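Find the rocking corner of the jig plate and pack it

TASK

The jig plate rocks on the bench: press down on its corners, one after another, with the shut fingertips until you find the one that gives, then push that corner's blue packer by its thumb lip fully home round the foot screw, and press the corner down flat on its packer to prove that it no longer gives. Pick nothing up, leave the packers at the sound corners and the tools round about alone, do not shove the plate, and finish clear of everything.

Things in the scene. Friction and masses are not known exactly. Their poses are not given: they have to be found in the camera images.
- jig_plate: steel jig plate, 158 x 188 x 28 mm, about 6.5 kg, on four foot screws; underside 8 mm, flat grey top 36 mm above the bench. Origin: under its centre, at bench level; x along its 158 mm side (away from the robot at yaw 0), y along its 188 mm side (to the left). Three feet stand hard; at the fourth, a different one each time, the rubber pad has gone soft and that corner rocks
- fence_top (a point): middle of the top of the pale wooden fence across the plate's middle (130 mm along y, 24 mm wide, top 54 mm above the bench; its two black knobs, at y -34 and +34 mm, reach 71 mm), fixed to the plate
- corner_near_left (a point): on the plate's top surface, right over the foot screw of the near left corner (plate x -55, y +70 mm; 24 mm in from both edges; a dark round screw head 17 mm across marks it): where to press. 36 mm above the bench while level. If this is the soft corner, it dips about 4 mm under 2 to 4 N, then stops hard, and springs back when let go; a sound corner does not give
- corner_near_right (a point): on the plate's top surface, right over the foot screw of the near right corner (plate x -55, y -70 mm; 24 mm in from both edges; a dark round screw head 17 mm across marks it): where to press. 36 mm above the bench while level. If this is the soft corner, it dips about 4 mm under 2 to 4 N, then stops hard, and springs back when let go; a sound corner does not give
- corner_far_left (a point): on the plate's top surface, right over the foot screw of the far left corner (plate x +55, y +70 mm; 24 mm in from both edges; a dark round screw head 17 mm across marks it): where to press. 36 mm above the bench while level. If this is the soft corner, it dips about 4 mm under 2 to 4 N, then stops hard, and springs back when let go; a sound corner does not give
- corner_far_right (a point): on the plate's top surface, right over the foot screw of the far right corner (plate x +55, y -70 mm; 24 mm in from both edges; a dark round screw head 17 mm across marks it): where to press. 36 mm above the bench while level. If this is the soft corner, it dips about 4 mm under 2 to 4 N, then stops hard, and springs back when let go; a sound corner does not give
- packer_near_left_lip (a point): near left corner's packer: flat blue plastic horseshoe (U-shaped shim) 44 mm wide, 57 long, 7 thick, on the bench at the plate's left edge, slot facing the foot screw. Its thumb lip at the outer end (44 mm wide, 6 thick) stands 18 mm high. This point: middle of the lip's outer face, 12 mm above the bench. x axis: the way to push it (about the plate's -y)
- packer_near_left_slot (a point): point in the same packer's slot, 38 mm ahead of the lip's outer face: on the foot screw's axis (x, y of corner_near_left) when fully home; the lip's outer face is then 14 mm outside the plate's edge. Screw 10 mm thick, slot 15 mm wide, flared at the mouth, closed end 5.5 mm behind this point. At a sound corner the pad blocks it about 20 mm short
- packer_near_right_lip (a point): near right corner's packer: flat blue plastic horseshoe (U-shaped shim) 44 mm wide, 57 long, 7 thick, on the bench at the plate's right edge, slot facing the foot screw. Its thumb lip at the outer end (44 mm wide, 6 thick) stands 18 mm high. This point: middle of the lip's outer face, 12 mm above the bench. x axis: the way to push it (about the plate's +y)
- packer_near_right_slot (a point): point in the same packer's slot, 38 mm ahead of the lip's outer face: on the foot screw's axis (x, y of corner_near_right) when fully home; the lip's outer face is then 14 mm outside the plate's edge. Screw 10 mm thick, slot 15 mm wide, flared at the mouth, closed end 5.5 mm behind this point. At a sound corner the pad blocks it about 20 mm short
- packer_far_left_lip (a point): far left corner's packer: flat blue plastic horseshoe (U-shaped shim) 44 mm wide, 57 long, 7 thick, on the bench at the plate's far edge, slot facing the foot screw. Its thumb lip at the outer end (44 mm wide, 6 thick) stands 18 mm high. This point: middle of the lip's outer face, 12 mm above the bench. x axis: the way to push it (about the plate's -x)
- packer_far_left_slot (a point): point in the same packer's slot, 38 mm ahead of the lip's outer face: on the foot screw's axis (x, y of corner_far_left) when fully home; the lip's outer face is then 14 mm outside the plate's edge. Screw 10 mm thick, slot 15 mm wide, flared at the mouth, closed end 5.5 mm behind this point. At a sound corner the pad blocks it about 20 mm short
- packer_far_right_lip (a point): far right corner's packer: flat blue plastic horseshoe (U-shaped shim) 44 mm wide, 57 long, 7 thick, on the bench at the plate's far edge, slot facing the foot screw. Its thumb lip at the outer end (44 mm wide, 6 thick) stands 18 mm high. This point: middle of the lip's outer face, 12 mm above the bench. x axis: the way to push it (about the plate's -x)
- packer_far_right_slot (a point): point in the same packer's slot, 38 mm ahead of the lip's outer face: on the foot screw's axis (x, y of corner_far_right) when fully home; the lip's outer face is then 14 mm outside the plate's edge. Screw 10 mm thick, slot 15 mm wide, flared at the mouth, closed end 5.5 mm behind this point. At a sound corner the pad blocks it about 20 mm short
- screw_box: small cardboard box of screws, 55 x 80 x 39 mm, behind the plate; a bystander. Origin: centre of its underside
- screw_jar: glass jar with a green lid, 69 mm across, 84 mm high; a bystander. Origin: centre of its underside
- wax_tin: green tin with a cream lid, 78 mm across, 34 mm high; a bystander. Origin: centre of its underside
There are look-alikes about, which are no part of the job. Leave any pink look-alike of the part that bears packer_far_right_lip alone.

How it is judged (in metres and radians):
On the way, in this order (a step that is already met when the one before it is completed fails the run):
1. the corner that rocks is pressed down with the fingers: it dips by more than 2.5 mm (contact force between the fingers and jig_plate above 1.5 N and height (world z) of any of corner_near_left, corner_near_right, corner_far_left, corner_far_right below 0.0335 m), for 0.05 s.
2. a packer is pushed fully home round its foot screw (within 5 mm) ((horizontal distance between packer_near_left_slot and corner_near_left below 0.005 m or horizontal distance between packer_near_right_slot and corner_near_right below 0.005 m or horizontal distance between packer_far_left_slot and corner_far_left below 0.005 m or horizontal distance between packer_far_right_slot and corner_far_right below 0.005 m)), for 0.2 s.
3. that corner is pressed again with more than 5 N and stands firm (dips by less than 2 mm) (((horizontal distance between packer_near_left_slot and corner_near_left below 0.005 m and contact force between the fingers and jig_plate above 5 N and horizontal distance between the grasp point and corner_near_left below 0.045 m and height (world z) of corner_near_left above 0.034 m) or (horizontal distance between packer_near_right_slot and corner_near_right below 0.005 m and contact force between the fingers and jig_plate above 5 N and horizontal distance between the grasp point and corner_near_right below 0.045 m and height (world z) of corner_near_right above 0.034 m) or (horizontal distance between packer_far_left_slot and corner_far_left below 0.005 m and contact force between the fingers and jig_plate above 5 N and horizontal distance between the grasp point and corner_far_left below 0.045 m and height (world z) of corner_far_left above 0.034 m) or (horizontal distance between packer_far_right_slot and corner_far_right below 0.005 m and contact force between the fingers and jig_plate above 5 N and horizontal distance between the grasp point and corner_far_right below 0.045 m and height (world z) of corner_far_right above 0.034 m))), for 0.05 s.
At the end, for the whole second after the job is handed in: One packer lies home: its slot point within 5 mm (horizontally) of its corner's foot screw axis; the other three packers lie within 12 mm of where they started; the plate stands still and level, all four corners within 2 mm of 36 mm above the bench (((horizontal distance between packer_near_left_slot and corner_near_left below 0.005 m and not (distance of packer_near_right_slot from where it was at the start of the episode above 0.012 m) and not (distance of packer_far_left_slot from where it was at the start of the episode above 0.012 m) and not (distance of packer_far_right_slot from where it was at the start of the episode above 0.012 m)) or (horizontal distance between packer_near_right_slot and corner_near_right below 0.005 m and not (distance of packer_near_left_slot from where it was at the start of the episode above 0.012 m) and not (distance of packer_far_left_slot from where it was at the start of the episode above 0.012 m) and not (distance of packer_far_right_slot from where it was at the start of the episode above 0.012 m)) or (horizontal distance between packer_far_left_slot and corner_far_left below 0.005 m and not (distance of packer_near_left_slot from where it was at the start of the episode above 0.012 m) and not (distance of packer_near_right_slot from where it was at the start of the episode above 0.012 m) and not (distance of packer_far_right_slot from where it was at the start of the episode above 0.012 m)) or (horizontal distance between packer_far_right_slot and corner_far_right below 0.005 m and not (distance of packer_near_left_slot from where it was at the start of the episode above 0.012 m) and not (distance of packer_near_right_slot from where it was at the start of the episode above 0.012 m) and not (distance of packer_far_left_slot from where it was at the start of the episode above 0.012 m))) and height (world z) of corner_near_left between 0.034 and 0.038 m and height (world z) of corner_near_right between 0.034 and 0.038 m and height (world z) of corner_far_left between 0.034 and 0.038 m and height (world z) of corner_far_right between 0.034 and 0.038 m and linear speed of jig_plate below 0.01 m/s); the robot touches nothing.
It fails at once if a packer at a sound corner was pushed as well (a second packer moved by more than 12 mm) (distance of each of packer_near_right_slot, packer_near_left_slot from where it was at the start of the episode above 0.012 m or distance of each of packer_far_left_slot, packer_near_left_slot from where it was at the start of the episode above 0.012 m or distance of each of packer_far_left_slot, packer_near_right_slot from where it was at the start of the episode above 0.012 m or distance of each of packer_far_right_slot, packer_near_left_slot from where it was at the start of the episode above 0.012 m or distance of each of packer_far_right_slot, packer_near_right_slot from where it was at the start of the episode above 0.012 m or distance of each of packer_far_right_slot, packer_far_left_slot from where it was at the start of the episode above 0.012 m).
It fails at once if a packer was picked up (raised by more than 9 mm) (height (world z) of any of packer_near_left_slot, packer_near_right_slot, packer_far_left_slot, packer_far_right_slot above 0.0125 m).
It fails at once if the plate was lifted or shoved by more than 12 mm (distance of jig_plate from where it was at the start of the episode above 0.012 m).
It fails at once if a bystander (screw jar, screw box, wax tin) was moved by more than 15 mm (distance of any of screw_box, screw_jar, wax_tin from where it was at the start of the episode above 0.015 m).
It also fails if it takes over 54 s, if anything falls off the work surface, if the arm or the gripper's body presses on something with over 40 N, if the wrist force passes 120 N, or if a joint passes its speed limit or range.

ROBOT

A 6-joint arm with a two-finger parallel gripper is mounted at the origin on a cart in front of the work surface, level with it; the furniture and walls round the work are solid. World frame = base frame: x ahead of the robot, y to its left, z up, the work surface at z = 0. Lengths are in mm, angles in rad, forces in N, time in s.
With the tool pointing down it reaches from about 350 to 925 mm from the base axis. Payload 6.4 kg.
Tool frame: the origin (TCP) lies at the very end of the fingers, on their centre line; the grasp point (between the pads) lies 19 mm behind it; z points along the fingers, y is the line along which they close (so a half turn about z gives the same grasp; the last joint's range is limited). The gripper opens to 85 mm and grips with 20 to 120 N. Pads are 22 mm wide; open, the fingers measure 114 mm over their backs; the gripper's body (76 mm by 85 mm) begins 54 mm behind the grasp point. The pads swing forward as they close: fully open they stand 13 mm farther back than shut.
Start: joints at [0.938, 0.245, 1.558, -0, 1.339, -0.174], TCP at [287.866, 582.792, 231.29] pointing down, gripper open.
Joint ranges: [-3.13, 3.13], [-1.02, 2.26], [0.13, 2.54], [-0.95, 4.09], [0.21, 2.88], [-2.74, 2.74]. Speed limits (rad/s): [2.57, 2.57, 3.14, 3.14, 3.14, 3.14].

INTERFACE

Orientations are given as a 3x3 rotation matrix whose columns are the frame's x, y, z axes.
In Python, from rig import status, eyes, ticket gives the robot as it stands.
- The arm moves only by the shell command python3 -m pendant 'ROWS' [FORCE]. ROWS is text: rows parted by semicolons, each of 5 numbers parted by spaces: the closure in counts, from 0 (fully open) to 255 (shut), then the shift along the world's x, y, z in cm, then the turn about the world's z in degrees. A call has 1 to 20 rows; each row shifts and turns the commanded pose from where the row before left it; what a row does not reach is not made up. A row lasts 1/8 s, in which the tool goes at most 62.5 mm and 10.7 degrees, less where a joint would pass 70% of its speed; a pose out of reach is approached as far as the arm can. A call is refused whole if a number of a shift passes 6.25 or a number of a turn 10.7, either way. A call with a gripper value outside its range is refused whole. The fingers move at their own pace and stop on an object; FORCE is the grip in N (left out, the last holds). Time passes only in rows, so rows that do not move let the fingers close. It gives the time, the measured TCP pose, the force, the opening and the grip force at its end, in the units of the state.
- status.get_state(): the state, without advancing time (a new reading comes with each control period).
- eyes.read_camera(name): name is "scene" or "top" or "wrist"; returns a dict with "pixels" (400x640x3 uint8, red, green, blue), "depth" (400x640 float32, mm along the optical axis (not along the pixel's ray), 0 where there is no reading), "vertical_fov" (degrees; the focal length in pixels is half the picture's height over the tangent of half this angle, whatever the lens; pixels are square), "cx", "cy" (the principal point, pixels), "distortion" ([k1, k2, p1, p2, k3] as OpenCV has them; the pictures are not rectified), "R" (3x3) and "t" (3): a world point X has camera coordinates R X + t; the wrist camera has in their place "tool_from_camera" (4x4, takes a point from camera to tool coordinates, whose origin is the TCP and whose axes are the flange's). Camera axes: x right, y down, z forward; pixel columns grow to the right and rows downward; lengths in mm; the calibration is good to about 2 mm. A picture is of the moment at which its call begins: read the wrist's pose just before it.
- ticket.close_job(): hands the job in; it is judged then, once.
The state is a dict: "clock": time; "qpos": joint angles; "dq": joint speeds; "tau": joint torques, N m; "position": TCP position; "eef_rot": TCP orientation; "force": force on the tool from outside, world axes, zero at the start; "torque": the same for the moment, N m; "finger_gap": finger opening in mm; "gripper_force": force on a finger pad.
Only numpy, scipy, OpenCV 4.12 (cv2) and the standard library are available. Lean on these libraries where they do the work, as an engineer would, in place of code of your own. Each camera call takes 0.05 s, during which the arm holds its last target. There are 200 camera calls.

## Working session

There is one attempt and no reset: what is moved stays moved. The work goes in short steps, Python scripts to look and compute and a shell command to move; the robot and the scene stay as the last step left them, time stands still between calls to the robot, and variables do not carry over. Pictures are saved under pics/ and viewed, at most 10 in all, crops included, and the job is handed in when it is done.

```bash
mkdir -p pics; ls
python3 - <<'E'
from rig import status, eyes
import cv2,numpy as np,pickle
s=status.get_state(); print(s['clock'],s['position'],s['eef_rot'],s['force'],s['finger_gap'])
for n in('top','scene'):
    c=eyes.read_camera(n); pickle.dump(c,open(n+'.pkl','wb')); cv2.imwrite(f'pics/{n}0.png',c['pixels'][:,:,::-1])
    print(n,c['vertical_fov'],c['cx'],c['cy'],c['distortion'],c['R'],c['t'])
E
```

```text
pics
0.0 [287.53603861 582.30941005 230.15991886] [[-8.96577710e-01  4.42884875e-01 -1.18196826e-03]
 [ 4.42886298e-01  8.96576430e-01 -1.55959620e-03]
 [ 3.69003313e-04 -1.92177674e-03 -9.99998085e-01]] [-0.22814458  0.0366915   0.55530555] 85.27659878096176
top 45.805541940413306 319.1168545565396 198.40567760735732 [-0.01344668  0.          0.          0.          0.        ] [[ 0.02584037 -0.99943206  0.02162948]
 [-0.99442434 -0.02791168 -0.10169154]
 [ 0.1022375  -0.01888114 -0.99458081]] [ -92.19901937  604.0047983  1171.19667877]
scene 50.53092758640234 316.1220035257332 199.7200631828449 [-0.1068967  0.         0.         0.         0.       ] [[ 0.65977432 -0.75144778  0.00490843]
 [-0.42664521 -0.3799573  -0.82073523]
 [ 0.61860465  0.53940587 -0.57128766]] [-468.26043754  312.7046588   802.46491605]
```

View pics/top0.png

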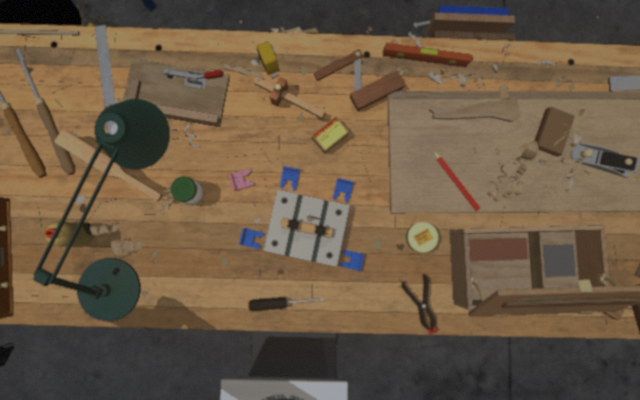

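View pics/scene0.png

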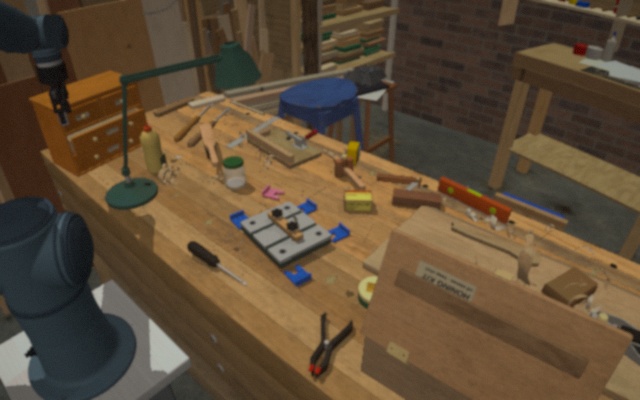

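Top view: the plate is centred near (308,228). Blue packers are at (252,238) NL, (352,261) NR, (290,178) FL and (344,190) FR. The pink decoy is at (243,179), and the lamp stands around (105,200), between the arm and the plate. The scene view agrees.

```bash
cat > h.py <<'E'
import cv2,numpy as np,pickle
def K(c):
    f=200/np.tan(np.radians(c['vertical_fov'])/2); return np.array([[f,0,c['cx']],[0,f,c['cy']],[0,0,1]])
def pose(c,s=None):
    if 'R' in c: return np.array(c['R']),np.array(c['t'])
    T=np.array(c['tool_from_camera']); Rw=s['eef_rot']@T[:3,:3]; tw=s['eef_rot']@T[:3,3]+s['position']
    return Rw.T,-Rw.T@tw
def cast(c,uv,z,s=None):
    R,t=pose(c,s); uv=np.float64(uv).reshape(-1,1,2)
    n=cv2.undistortPoints(uv,K(c),np.array(c['distortion'])).reshape(-1,2)
    d=np.c_[n,np.ones(len(n))]@R; C=-R.T@t
    return C+d*((z-C[2])/d[:,2])[:,None]
def cloud(c,s=None):
    R,t=pose(c,s); v,u=np.mgrid[0:400,0:640]
    n=cv2.undistortPoints(np.float64(np.c_[u.ravel(),v.ravel()]).reshape(-1,1,2),K(c),np.array(c['distortion'])).reshape(-1,2)
    return ((np.c_[n,np.ones(len(n))]*c['depth'].reshape(-1,1)-t)@R).reshape(400,640,3)
def blobs(m,amin):
    k,l,st,ce=cv2.connectedComponentsWithStats(m.astype(np.uint8)); return [(l==i,st[i,4],ce[i]) for i in range(1,k) if st[i,4]>=amin]
E
python3 - <<'E'
from h import *
c=pickle.load(open('top.pkl','rb')); P=cloud(c); hsv=cv2.cvtColor(c['pixels'],cv2.COLOR_RGB2HSV)
roi=np.zeros((400,640),bool); roi[160:280,230:375]=1
for b,a,ce in blobs(roi&(hsv[...,0]>100)&(hsv[...,0]<130)&(hsv[...,1]>150)&(hsv[...,2]>70),30):
    print('blue',a,ce,cast(c,ce,8)[0].round(0))
g=c['pixels'].max(2); roi2=np.zeros_like(roi); roi2[190:270,262:355]=1
for b,a,ce in blobs(roi2&(g<75),5): print('dark',a,ce,cast(c,ce,36)[0].round(0))
pl=roi2&(hsv[...,1]<60)&(g>110)
b=max(blobs(pl,300),key=lambda q:q[1]); cn=cv2.findContours(b[0].astype(np.uint8),0,2)[0]; r=cv2.minAreaRect(np.vstack(cn)); bp=cast(c,cv2.boxPoints(r),36); print('plate',r,bp.round(0),bp.mean(0).round(0))
# lamp
X=P.reshape(-1,3); ok=(c['depth'].ravel()>0)&(X[:,0]>150)&(X[:,0]<900)&(X[:,1]>120)&(X[:,1]<650)&(X[:,2]>60)
X=X[ok]
G=np.zeros((15,11),int)
for p in X: 
    i,j=int((p[0]-150)//50),int((p[1]-120)//50)
    G[i,j]=max(G[i,j],p[2])
print('rows x150.., cols y120..');print(G)
E
```

```text
blue 174 [289.77011494 175.56896552] [666.   2.   8.]
blue 173 [343.10404624 187.47976879] [ 639. -138.    8.]
blue 164 [250.34146341 237.89634146] [502.  97.   8.]
blue 202 [354.08910891 260.34653465] [ 452. -170.    8.]
dark 198 [293.05050505 224.95959596] [537. -12.  36.]
dark 10 [284.  200.2] [599.  13.  36.]
dark 209 [319.6076555  230.72248804] [524. -79.  36.]
dark 10 [338.2 212. ] [ 573. -125.   36.]
dark 12 [274.33333333 242.75      ] [491.  33.  36.]
dark 10 [329.  254.8] [ 465. -104.   36.]
plate ((280.3286437988281, 222.07583618164062), (21.661466598510742, 62.810760498046875), 12.994616508483887) [[472.  62.  36.]
 [627.  32.  36.]
 [616. -22.  36.]
 [461.   9.  36.]] [544.  20.  36.]
rows x150.., cols y120..
[[  0   0   0   0   0   0   0   0   0   0   0]
 [  0   0   0   0   0   0   0 307 304   0   0]
 [  0   0   0   0   0   0   0 320 306   0   0]
 [  0   0   0   0   0   0  92   0   0   0   0]
 [  0   0   0   0   0   0 313   0   0   0   0]
 [  0   0   0   0   0 369 371   0   0   0   0]
 [  0   0   0   0 370 371 367 144 177   0   0]
 [  0   0   0   0 375 374   0 155 174   0   0]
 [  0   0  90 372 380 376   0   0   0   0   0]
 [  0   0 369 386 385  71  68   0   0   0   0]
 [  0   0 401 420 413  69  69  70  68   0   0]
 [  0   0 395 419 410   0  67  69  70  68   0]
 [  0   0 332 345 317   0   0   0  70  66   0]
 [  0   0   0   0   0   0   0   0   0   0   0]
 [102 113  73   0   0   0   0   0   0   0   0]]
```

Run:
```python
import cv2
i=cv2.imread('pics/top0.png')[155:285,225:385]; cv2.imwrite('pics/crop.png',cv2.resize(i,None,fx=4,fy=4,interpolation=2))
```

```text
(no output)
```

View pics/crop.png

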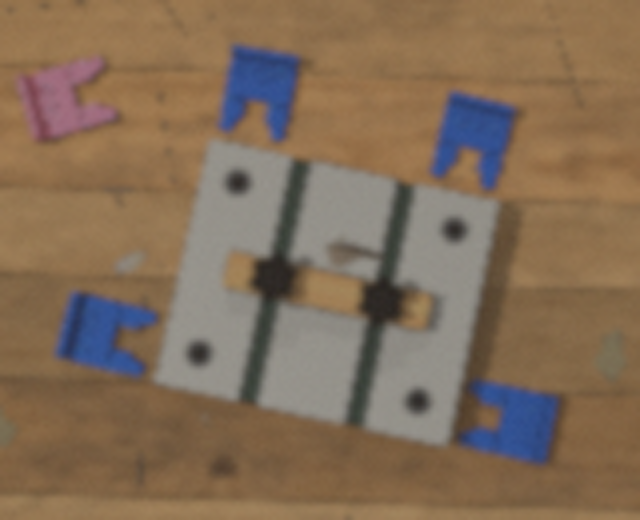

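The crop shows screw heads at all four corners and the packers just outside the plate. Before moving, I need the lamp's exact position.

Run:
```python
from h import *
for n,pts in (('top',[(43,278),(60,235),(75,190),(90,165),(110,130),(150,130),(75,285),(100,290),(108,300),(4,200),(4,250),(4,310),(186,190),(331,135),(423,237)]),('scene',[(125,80),(170,72),(210,60),(236,65),(125,130),(126,170),(135,190),(60,100),(58,118),(90,90),(45,100),(135,75)])):
    c=pickle.load(open(n+'.pkl','rb')); P=cloud(c)
    print(n); [print(p,P[p[1],p[0]].round(0),c['depth'][p[1],p[0]]) for p in pts]
```

```text
top
(43, 278) [415. 420. 367.] 840.9151
(60, 235) [495. 511. 145.] 1068.2805
(75, 190) [614. 559.  -4.] 1226.94
(90, 165) [620. 346. 377.] 852.7572
(110, 130) [775. 478.   0.] 1241.1855
(150, 130) [689. 245. 370.] 869.08545
(75, 285) [392. 425. 237.] 968.0186
(100, 290) [369. 436.  88.] 1113.0133
(108, 300) [339. 441.  28.] 1169.2866
(4, 200) [580. 720.  28.] 1188.8748
(4, 250) [455. 709.  27.] 1177.5728
(4, 310) [310. 687.  41.] 1149.5471
(186, 190) [612. 248.  84.] 1145.9725
(331, 135) [ 770. -102.   39.] 1212.8218
(423, 237) [ 516. -343.   27.] 1203.9485
scene
(125, 80) [414. 409. 359.] 1074.0894
(170, 72) [520. 357. 363.] 1109.5112
(210, 60) [624. 316. 378.] 1142.9283
(236, 65) [666. 256. 366.] 1142.9739
(125, 130) [390. 432. 216.] 1153.8099
(126, 170) [364. 434.  96.] 1206.7062
(135, 190) [369. 422.  29.] 1241.2872
(60, 100) [270. 518. 322.] 1065.1187
(58, 118) [296. 691. 212.] 1237.0381
(90, 90) [432. 739. 250.] 1325.0554
(45, 100) [298. 783. 248.] 1267.796
(135, 75) [450. 421. 360.] 1102.4188
```

```bash
python3 -m pendant '255 -1.76 -4.44 0 0;255 -1.76 -4.44 0 0;255 -1.76 -4.44 0 0;255 -1.76 -4.44 0 0;255 -1.76 -4.44 0 0;255 3.25 -3 0 0;255 3.25 -3 0 0;255 3.25 -3 0 0;255 3.25 -3 0 0;255 1.75 -4 0 0;255 1.75 -4 0 0;255 1.75 -4 0 7.8;255 1.75 -4 0 7.8;255 1.5 -3 2 0;255 1.5 -3 2 0;255 1.5 -3 2 0;255 1.5 -3 2 0;255 0 0 0 0;255 0 0 0 0' 40
python3 - <<'E'
from rig import status, eyes
from h import *
s=status.get_state(); c=eyes.read_camera('wrist'); pickle.dump((c,s),open('w1.pkl','wb')); cv2.imwrite('pics/w1.png',c['pixels'][:,:,::-1])
print(s['clock'],s['position'],s['eef_rot'],s['force'],c['tool_from_camera'])
E
```

```text
clock: 2.48
position: [459.2, -38.7, 310.3]
eef_rot: [[-0.983, 0.185, -0.002], [0.185, 0.983, 0.001], [0.002, 0.001, -1.0]]
force: [-0.1, -0.4, -0.1]
finger_gap: -0.3
gripper_force: 0.0
2.475 [459.22961805 -38.6657646  310.2706125 ] [[-9.82669138e-01  1.85360566e-01 -1.68110332e-03]
 [ 1.85359319e-01  9.82670425e-01  8.71159603e-04]
 [ 1.81344915e-03  5.44453490e-04 -9.99998207e-01]] [-0.09494725 -0.359953   -0.10254575] [[ 1.19820695e-04 -9.55636682e-01 -2.94547988e-01  7.44353363e+01]
 [ 9.99999673e-01  3.50022123e-04 -7.28822919e-04  4.38714503e-01]
 [ 7.99588229e-04 -2.94547805e-01  9.55636412e-01 -1.41924167e+02]
 [ 0.00000000e+00  0.00000000e+00  0.00000000e+00  1.00000000e+00]]
```

View pics/w1.png

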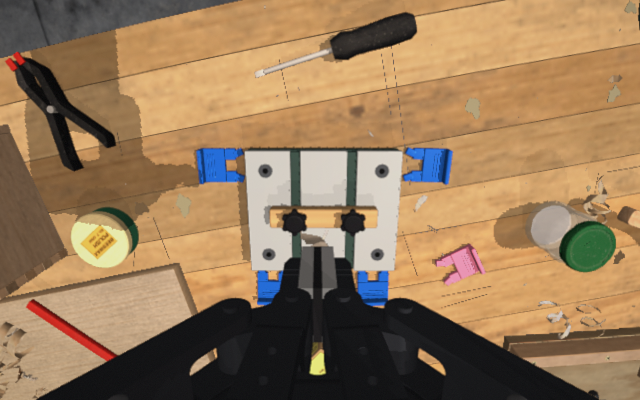

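The wrist view (near side at the top) shows the screw heads at about (265,171) NR, (377,171) NL, (269,254) FR and (379,254) FL. The near packers are at (220,166) and (428,165), and the far ones are partly hidden behind the fingers.

```bash
cat >> h.py <<'E'
def plate(c,s,guess):
    g=cv2.cvtColor(c['pixels'],cv2.COLOR_RGB2GRAY); out=[]
    for u,v in guess:
        w=g[v-9:v+10,u-9:u+10]; m=w<90; b=min(blobs(m,10),key=lambda q:np.hypot(*(q[2]-9)))
        out.append(cast(c,b[2]+[u-9,v-9],36,s)[0])
    return np.array(out)
E
python3 - <<'E'
from h import *
c,s=pickle.load(open('w1.pkl','rb'))
Q=plate(c,s,[(265,171),(377,171),(269,254),(379,254)]); print(Q.round(1))
ctr=Q.mean(0); x=(Q[2]+Q[3]-Q[0]-Q[1])[:2]; y=(Q[1]+Q[3]-Q[0]-Q[2])[:2]
print('ctr',ctr,'sizes',np.hypot(*x)/2,np.hypot(*y)/2,'yaw',np.degrees(np.arctan2(x[1],x[0])),np.degrees(np.arctan2(-y[0],y[1])))
hsv=cv2.cvtColor(c['pixels'],cv2.COLOR_RGB2HSV); roi=np.zeros((400,640),bool); roi[140:310,190:460]=1
a=np.arctan2(y[1],y[0])-np.pi/2; A=np.array([[np.cos(a),np.sin(a)],[-np.sin(a),np.cos(a)]])
for b,n,ce in blobs(roi&(abs(hsv[...,0].astype(int)-112)<14)&(hsv[...,1]>130)&(hsv[...,2]>50),100):
    r=cv2.minAreaRect(np.argwhere(b)[:,::-1].astype(np.float32)); p=cast(c,cv2.boxPoints(r),18,s)
    p0=cast(c,cv2.boxPoints(r),7,s)
    print(n,ce.round(),'plate frame z18',((p-ctr)[:,:2]@A.T).round(0).tolist(),'z7',((p0-ctr)[:,:2]@A.T).round(0).tolist())
E
```

```text
[[ 466.6 -103.5   36. ]
 [ 492.6   33.8   36. ]
 [ 574.4 -124.1   36. ]
 [ 600.6   13.1   36. ]]
ctr [533.5194258  -45.17823832  36.        ] sizes 109.8357700974272 139.70374247538535 yaw -10.822822942667239 -10.779578471639415
1229 [217. 165.] plate frame z18 [[-78.0, -156.0], [-80.0, -100.0], [-37.0, -100.0], [-35.0, -158.0]] z7 [[-76.0, -160.0], [-78.0, -102.0], [-34.0, -103.0], [-32.0, -162.0]]
1235 [431. 165.] plate frame z18 [[-39.0, 101.0], [-82.0, 101.0], [-78.0, 159.0], [-35.0, 160.0]] z7 [[-37.0, 103.0], [-81.0, 104.0], [-76.0, 163.0], [-32.0, 164.0]]
592 [268. 288.] plate frame z18 [[143.0, -92.0], [88.0, -88.0], [89.0, -54.0], [144.0, -57.0]] z7 [[150.0, -94.0], [94.0, -90.0], [95.0, -55.0], [151.0, -58.0]]
853 [373. 289.] plate frame z18 [[89.0, 47.0], [89.0, 89.0], [145.0, 92.0], [145.0, 50.0]] z7 [[95.0, 49.0], [95.0, 91.0], [152.0, 95.0], [152.0, 51.0]]
```

```bash
python3 -m pendant '255 0.56 1.21 -4.4 0;255 0.56 1.21 -4.4 0;255 0.56 1.21 -4.4 0;255 0.56 1.21 -4.4 0;255 0.56 1.21 -4.4 0;255 0.56 1.21 -4.4 0;255 0 0 0 0;255 0 0 0 0'; python3 -m pendant '255 0 0 -0.4 0;255 0 0 -0.4 0;255 0 0 -0.2 0;255 0 0 0 0'
```

```text
clock: 3.52
position: [493.9, 33.6, 48.4]
eef_rot: [[-0.983, 0.185, 0.001], [0.185, 0.983, -0.0], [-0.001, -0.0, -1.0]]
force: [0.5, 0.4, 0.4]
finger_gap: -0.1
gripper_force: 0.0
clock: 4.03
position: [493.4, 33.3, 37.3]
eef_rot: [[-0.983, 0.186, -0.0], [0.186, 0.983, 0.0], [0.0, 0.0, -1.0]]
force: [-0.1, 0.2, -0.5]
finger_gap: -0.1
gripper_force: 0.0
```

```bash
for i in 1; do python3 -m pendant '255 0 0 -0.2 0;255 0 0 0 0' | grep -E 'pos|force:'; done;  python3 -m pendant '255 0 0 -0.2 0;255 0 0 0 0' | grep -E 'clock|pos|force:'
```

```text
position: [493.7, 33.3, 35.8]
force: [-2.5, 0.5, 4.2]
gripper_force: 2.3
clock: 4.53
position: [493.8, 33.3, 35.6]
force: [-10.5, 0.6, 22.2]
gripper_force: 11.1
```

Near left is sound: 22 N with no dip. Next is far left.

```bash
python3 -m pendant '255 0 0 3.6 0;255 3.6 -0.68 0 0;255 3.6 -0.68 0 0;255 3.5 -0.68 0 0;255 0 0 -2.6 0;255 0 0 -0.4 0;255 0 0 0 0;255 0 0 0 0' | grep -E 'clock|pos|force:';  python3 -m pendant '255 0 0 -0.3 0;255 0 0 0 0' | grep -E 'clock|pos|force:'; python3 -m pendant '255 0 0 -0.2 0;255 0 0 0 0' | grep -E 'clock|pos|force:'
```

```text
clock: 5.52
position: [600.8, 13.0, 40.2]
force: [-0.8, 1.0, 0.5]
gripper_force: 0.0
clock: 5.78
position: [600.4, 13.0, 36.4]
force: [-0.1, -0.2, 0.4]
gripper_force: 0.0
clock: 6.02
position: [600.7, 13.0, 35.9]
force: [-5.2, 0.9, 10.1]
gripper_force: 5.2
```

Far left is sound. Next is far right.

```bash
python3 -m pendant '255 0 0 2.6 0;255 -0.66 -3.43 0 0;255 -0.66 -3.43 0 0;255 -0.66 -3.43 0 0;255 -0.66 -3.43 0 0;255 0 0 -1.8 0;255 0 0 -0.4 0;255 0 0 0 0;255 0 0 0 0' | grep -E 'clock|pos|force:';  python3 -m pendant '255 0 0 -0.2 0;255 0 0 0 0' | grep -E 'clock|pos|force:'; python3 -m pendant '255 0 0 -0.2 0;255 0 0 0 0' | grep -E 'clock|pos|force:'
```

```text
clock: 7.15
position: [574.4, -123.4, 38.5]
force: [0.1, -0.2, -0.2]
gripper_force: 0.0
clock: 7.4
position: [574.1, -124.0, 36.4]
force: [-0.6, -0.0, -0.1]
gripper_force: 0.0
clock: 7.65
position: [574.4, -124.2, 35.7]
force: [-3.4, 1.8, 10.0]
gripper_force: 4.6
```

Far right is sound, so it should be near right. I'll press it to confirm.

```bash
python3 -m pendant '255 0 0 3.6 0;255 -3.6 0.69 0 0;255 -3.6 0.69 0 0;255 -3.6 0.69 0 0;255 0 0 -2.6 0;255 0 0 -0.6 0;255 0 0 0 0;255 0 0 0 0' | grep -E 'clock|pos|force:';  python3 -m pendant '255 0 0 -0.2 0;255 0 0 -0.2 0;255 0 0 0 0' | grep -E 'clock|pos|force:'; python3 -m pendant '255 0 0 -0.2 0;255 0 0 0 0' | grep -E 'clock|pos|force:'
```

```text
clock: 8.65
position: [467.0, -103.9, 39.0]
force: [0.2, 0.4, 0.9]
gripper_force: 0.0
clock: 9.02
position: [466.4, -103.7, 34.5]
force: [-0.4, -0.5, 2.8]
gripper_force: 1.4
clock: 9.28
position: [466.0, -103.7, 32.3]
force: [-2.1, -2.3, 3.3]
gripper_force: 2.2
```

Near right gives: it dips to 32.3 mm at 3.3 N. I'll hold briefly, then lift and go round behind its packer.

```bash
python3 -m pendant '255 0 0 -0.05 0;255 0 0 0 0' | grep -E 'clock|pos|force:'; python3 -m pendant '255 0 0 4.5 0;255 -0.8 -4 0 0;255 -0.8 -4 0 0;255 -0.8 -4 0 0;255 0 0 0 0;255 0 0 0 0' | grep -E 'clock|pos|force:'
python3 - <<'E'
from rig import status, eyes
from h import *
s=status.get_state(); c=eyes.read_camera('wrist'); pickle.dump((c,s),open('w2.pkl','wb')); cv2.imwrite('pics/w2.png',c['pixels'][:,:,::-1])
E
```

```text
clock: 9.52
position: [466.0, -103.7, 31.9]
force: [-3.7, -3.0, 4.8]
gripper_force: 2.6
clock: 10.28
position: [441.9, -222.6, 76.2]
force: [0.2, -0.3, 0.2]
gripper_force: 0.0
```

View pics/w2.png

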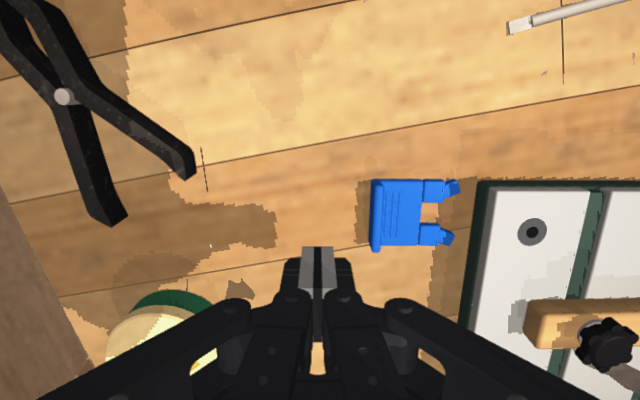

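The packer is at (412,215) with its lip on the left at x≈372. The slot faces the screw at (532,232) and the finger area is clear.

Run:
```python
from h import *
c,s=pickle.load(open('w2.pkl','rb'))
q=plate(c,s,[(532,232)])[0]; print('screw',q)
a=np.radians(-10.8); A=np.array([[np.cos(a),np.sin(a)],[-np.sin(a),np.cos(a)]])
hsv=cv2.cvtColor(c['pixels'],cv2.COLOR_RGB2HSV); roi=np.zeros((400,640),bool); roi[160:270,350:470]=1
b=max(blobs(roi&(abs(hsv[...,0].astype(int)-112)<14)&(hsv[...,1]>130)&(hsv[...,2]>50),100),key=lambda b:b[1])[0]
f=lambda uv,z:((cast(c,uv,z,s)-q)[:,:2]@A.T).round(1)
for v in range(176,256,6):
    u=np.where(b[v])[0]
    if len(u): print(v,u.min(),u.max(),f([(u.min(),v)],18),f([(u.max(),v)],7))
vs,us=np.where(b); k=us<380; print('lip rows',vs[k].min(),vs[k].max(),f([(374,vs[k].min()),(374,vs[k].max())],18))
k=us>435; print('prong rows',vs[k].min(),vs[k].max(),f([(440,vs[k].min()),(440,vs[k].max())],7))
```

```text
screw [ 466.19457251 -103.96753283   36.        ]
182 372 457 [[-24.1 -88.9]] [[-21.4 -34.5]]
188 371 458 [[-20.5 -89.3]] [[-17.6 -33.4]]
194 371 454 [[-16.8 -89.2]] [[-13.7 -35.5]]
200 371 443 [[-13.1 -89. ]] [[ -9.8 -42. ]]
206 370 420 [[ -9.4 -89.4]] [[ -5.8 -56.2]]
212 370 420 [[ -5.6 -89.2]] [[ -1.8 -55.8]]
218 370 419 [[ -1.8 -89.1]] [[  2.2 -56.1]]
224 370 438 [[  2.  -88.9]] [[  6.3 -43.5]]
230 369 446 [[  5.9 -89.3]] [[ 10.5 -37.9]]
236 369 453 [[  9.9 -89.1]] [[ 14.6 -32.8]]
242 370 450 [[ 13.9 -88.3]] [[ 18.9 -34.3]]
248 372 379 [[ 17.9 -86.9]] [[ 23.  -80.5]]
lip rows 180 251 [[-25.3 -87.8]
 [ 19.9 -85.6]]
prong rows 180 245 [[-22.6 -45.2]
 [ 21.  -40.7]]
```

```bash
python3 -m pendant '255 0 0 -4 0;255 0 0 -2.4 0;255 0 0 -0.4 0;255 0 0 0 0;255 0 0 0 0' | grep -E 'clock|pos|force:'; python3 -m pendant '255 0.187 0.982 0 0;255 0.187 0.982 0 0;255 0.187 0.982 0 0;255 0.187 0.982 0 0;255 0 0 0 0;255 0 0 0 0' | grep -E 'clock|pos|force:'
python3 - <<'E'
from rig import status, eyes
from h import *
s=status.get_state(); c=eyes.read_camera('wrist'); pickle.dump((c,s),open('w3.pkl','wb')); cv2.imwrite('pics/w3.png',c['pixels'][:,:,::-1])
E
```

```text
clock: 10.95
position: [443.0, -223.9, 10.0]
force: [0.4, 0.0, 0.1]
gripper_force: 0.0
clock: 11.7
position: [449.4, -184.0, 8.6]
force: [0.8, 0.6, 0.3]
gripper_force: 0.0
```

View pics/w3.png

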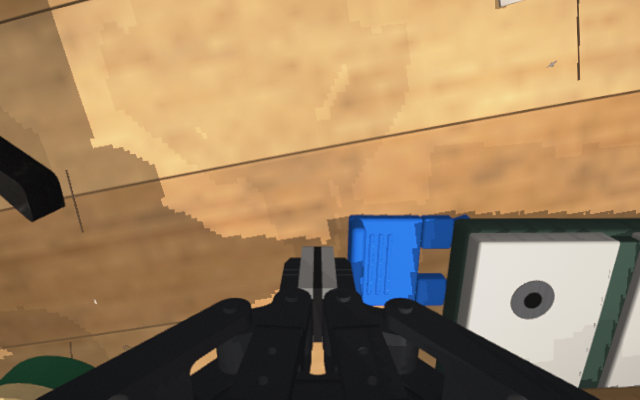

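The finger is at the lip (about u=349), and the prong tips are just going under the plate edge. I'll compute the contact offset.

```bash
cat > m.py <<'E'
from h import *
def lip(c,s,q):
    a=np.radians(-10.8); A=np.array([[np.cos(a),np.sin(a)],[-np.sin(a),np.cos(a)]])
    hsv=cv2.cvtColor(c['pixels'],cv2.COLOR_RGB2HSV); b=max(blobs((abs(hsv[...,0].astype(int)-112)<14)&(hsv[...,1]>130)&(hsv[...,2]>50),100),key=lambda b:b[1])[0]
    vs,us=np.where(b)
    for v in range(vs.min()+5,vs.max()-3,10):
        u=np.where(b[v])[0].min(); print(v,u,((cast(c,[(u,v)],18,s)-q)[:,:2]@A.T).round(1))
    print('tcp',(A@(s['position']-q)[:2]).round(1))
    k=us<us.min()+8; print('lip ends',[((cast(c,[(us.min()+5,v)],18,s)-q)[:,:2]@A.T).round(1) for v in (vs[k].min(),vs[k].max())])
E
python3 - <<'E'
from m import *
c,s=pickle.load(open('w3.pkl','rb'))
q=plate(c,s,[(533,300)])[0];print(q)
lip(c,s,np.array([466.3,-103.8,36]))
E
```

```text
[ 465.81267715 -103.80567256   36.        ]
220 349 [[-25.9 -69. ]]
230 349 [[-21.6 -68.9]]
240 349 [[-17.3 -68.8]]
250 348 [[-12.8 -69. ]]
260 348 [[ -8.3 -68.9]]
270 351 [[ -3.7 -67.5]]
280 353 [[  1.  -66.5]]
290 355 [[  5.9 -65.5]]
300 362 [[ 10.8 -62.3]]
tcp [ -1.5 -82. ]
lip ends [array([[-27.6, -67.5]]), array([[  5.9, -66.4]])]
```

Run:
```python
from h import *
c,s=pickle.load(open('w3.pkl','rb')); q=np.array([466.2,-103.8,36])
a=np.radians(-10.8); A=np.array([[np.cos(a),np.sin(a)],[-np.sin(a),np.cos(a)]])
hsv=cv2.cvtColor(c['pixels'],cv2.COLOR_RGB2HSV); b=(abs(hsv[...,0].astype(int)-112)<14)&(hsv[...,1]>130)&(hsv[...,2]>50)
for u in (425,430,435,440):
    v=np.where(b[200:320,u])[0]+200; e=v[np.r_[True,np.diff(v)>1]].tolist()+v[np.r_[np.diff(v)>1,True]].tolist(); e.sort()
    print(u,[(w,((cast(c,[(u,w)],7,s)-q)[:,:2]@A.T).round(1)[0].tolist()) for w in e])
```

```text
425 [(216, [-23.6, -35.2]), (248, [-8.5, -33.8]), (274, [4.5, -32.5]), (304, [20.3, -31.0])]
430 [(216, [-23.6, -33.0]), (247, [-8.9, -31.6]), (274, [4.5, -30.2]), (304, [20.4, -28.6])]
435 [(216, [-23.6, -30.8]), (247, [-8.9, -29.3]), (274, [4.5, -27.9]), (304, [20.4, -26.2])]
440 [(216, [-23.6, -28.7]), (247, [-8.9, -27.1]), (274, [4.5, -25.6]), (304, [20.4, -23.8])]
```

```bash
python3 -m pendant '255 0.14 0.737 0 0;255 0.14 0.737 0 0;255 0.14 0.737 0 0;255 0 0 0 0;255 0 0 0 0' | grep -E 'clock|pos|force:'; python3 -m pendant '255 0.094 0.491 0 0;255 0 0 0 0' | grep -E 'clock|pos|force:'; python3 -m pendant '255 0.056 0.295 0 0;255 0 0 0 0;255 0 0 0 0' | grep -E 'clock|pos|force:'
python3 - <<'E'
from rig import status, eyes
from m import *
s=status.get_state(); c=eyes.read_camera('wrist'); pickle.dump((c,s),open('w4.pkl','wb')); cv2.imwrite('pics/w4.png',c['pixels'][:,:,::-1])
lip(c,s,np.array([466.3,-103.8,36]))
E
```

```text
clock: 12.38
position: [453.8, -162.0, 8.8]
force: [0.5, -0.5, -0.4]
gripper_force: 0.0
clock: 12.62
position: [454.7, -157.0, 8.8]
force: [-1.2, -0.4, 0.4]
gripper_force: 0.0
clock: 13.0
position: [455.2, -154.2, 8.8]
force: [-0.2, 0.3, 0.5]
gripper_force: 0.0
220 347 [[-25.8 -39.4]]
230 347 [[-21.5 -39.3]]
240 347 [[-17.1 -39.2]]
250 346 [[-12.7 -39.5]]
260 348 [[ -8.1 -38.5]]
270 351 [[ -3.5 -37.1]]
280 353 [[  1.2 -36.1]]
290 355 [[  6.  -35.1]]
300 362 [[ 10.9 -31.9]]
tcp [ -1.4 -51.6]
lip ends [array([[-27.9, -37.9]]), array([[  1.2, -37. ]])]
```

View pics/w4.png

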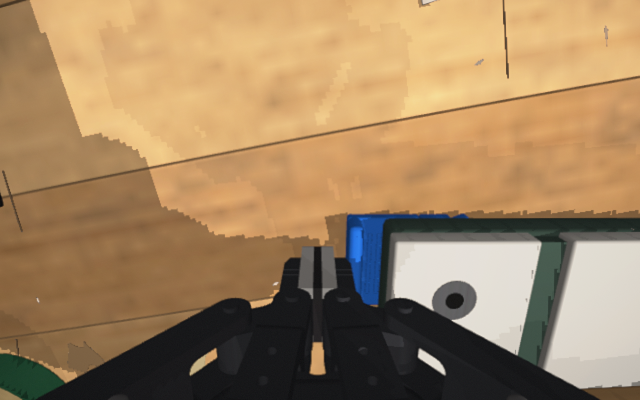

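The lip face is about 39 mm from the screw axis and home is 38. I'll nudge it to the stop.

```bash
python3 -m pendant '255 0.025 0.13 0 0;255 0 0 0 0;255 0 0 0 0' | grep -E 'clock|pos|force:';  python3 -m pendant '255 0.019 0.1 0 0;255 0 0 0 0' | grep -E 'clock|pos|force:'
```

```text
clock: 13.42
position: [455.5, -152.9, 8.8]
force: [-0.3, 0.0, 0.6]
gripper_force: 0.0
clock: 13.68
position: [455.8, -152.3, 8.9]
force: [-0.7, -1.8, 0.4]
gripper_force: 1.3
```

It hit the stop (1.8 N). Now back off, lift, and press the corner.

```bash
python3 -m pendant '255 -0.28 -1.47 0 0;255 0 0 0 0;255 0 0 5.5 0;255 0.66 3.16 0 0;255 0.66 3.16 0 0;255 0 0 -1.8 0;255 0 0 -0.6 0;255 0 0 0 0;255 0 0 0 0' | grep -E 'clock|pos|force:'; python3 -m pendant '255 0 0 -0.4 0;255 0 0 0 0' | grep -E 'clock|pos|force:'
```

```text
clock: 14.8
position: [466.4, -104.0, 40.2]
force: [-0.3, 1.0, -0.3]
gripper_force: 0.0
clock: 15.05
position: [466.0, -103.5, 35.7]
force: [0.7, -0.4, 0.1]
gripper_force: 0.0
```

```bash
python3 -m pendant '255 0 0 -0.2 0;255 0 0 0 0' | grep -E 'clock|pos|force:'; python3 -m pendant '255 0 0 -0.1 0;255 0 0 0 0;255 0 0 0 0' | grep -E 'clock|pos|force:'
```

```text
clock: 15.3
position: [466.1, -103.6, 35.1]
force: [-6.3, 0.9, 14.3]
gripper_force: 7.0
clock: 15.68
position: [466.1, -103.7, 35.1]
force: [-11.1, 3.3, 22.9]
gripper_force: 11.6
```

The corner stands firm: 23 N at 35.1 mm. I'll lift clear and check.

```bash
python3 -m pendant '255 0 0 3 0;255 -1 0 5 0;255 -1 0 5 0;255 -1 1.5 5 0;255 -1 1.5 5 0;255 0 1 4 0;255 0 0 0 0;255 0 0 0 0' | grep -E 'clock|pos|force:'
python3 - <<'E'
from rig import status, eyes
from h import *
s=status.get_state(); c=eyes.read_camera('wrist'); cv2.imwrite('pics/w5.png',c['pixels'][:,:,::-1])
E
```

```text
clock: 16.68
position: [425.7, -63.3, 301.8]
force: [-0.1, 0.3, -0.8]
gripper_force: 0.0
```

View pics/w5.png

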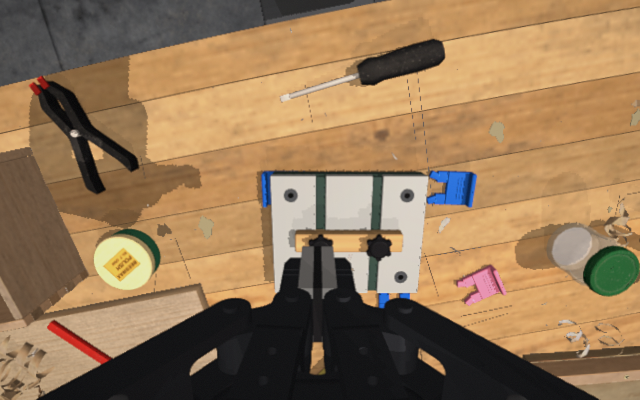

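The near-right packer is home: only its lip shows, at (266,189). The other packers I can see are undisturbed and the arm is clear.

```bash
python3 -c "
from rig import ticket
print(ticket.close_job())"
```

```text
the job is handed in; nothing more can be done
None
```

The near-right corner was the one that rocked; I pushed its packer fully home, the corner then held firm under about 23 N, and I handed the job in with the arm clear of everything (no verdict was returned).

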